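Assemble the two-tier condiment stand

TASK

Put the condiment stand together: set the loose green dish on top of the green dish that already sits on the wooden foot, so that their centre holes line up, then pass the steel rod with the coral knob down through both dishes into the foot until its collar rests flat on the upper dish. Lower things into place and let go there, do not drop them; the white dish without a hole and the wooden muddler do not belong to the stand.

Things in the scene. Friction and masses are not known exactly. Their poses are not given: they have to be found in the camera images.
- foot: round wooden foot of the stand, 132 mm across, 16 mm high, fixed to the table, with a vertical through hole of 32 mm in its centre. Origin: centre of its underside, on the table; z up.
- lower_tier: loose pale green round dish already on the foot, up to 7 mm off its centre; 128 mm across, rim 18 mm high, flat underside, 250 g. A tube-shaped hub 50 mm in outer diameter rises from its centre, its top 52 mm above the underside; a vertical 32 mm hole runs through hub and floor. Another dish rests flat on the hub's top. Origin: centre of the underside, on the hole's axis; z up.
- upper_tier: second pale green dish, same shape and size as the lower one (hub 50 mm across, top 52 mm above the underside, rim 18 mm high, 32 mm hole), about 250 g, alone on the table; grip it by the hub, above the rim. The white dish of the same size has a closed hub and is not it. Origin: centre of the underside, on the hole's axis; z up.
- rod: upright steel rod, 14 mm thick, conical end, 200 g. Origin: lower tip; z up along it: coral collar, 54 mm across, at 112 to 117 mm; coral knob, 30 mm across, at 117 to 157 mm. Hangs by the collar in one of two holes, 100 mm apart, of a white rack 120 mm high (tip 8 mm above the table); lift it straight up 115 mm to free it. A dark wooden muddler, top at 163 mm, hangs in the other hole.
Not all that is in view belongs to the job. What is shaped like the lower_tier but black or orange is not meant.

How it is judged (in metres and radians):
On the way:
1. the upper dish rests on the lower dish's hub, their holes within 14 mm of one line (horizontal distance between upper_tier and lower_tier below 0.014 m and z of upper_tier in the frame of lower_tier between 0.049 and 0.055 m and contact force between upper_tier and lower_tier above 0.5 N), for 0.2 s.
At the end, for the whole second after the job is handed in: Lower dish flat on the foot, upper dish flat on the lower hub, each within 18 mm of the centre of the one below; rod through both dishes into the foot hole (tip within 14 mm of its centre), collar down on the upper hub within 5 mm; all within 5 degrees of upright and at rest (horizontal distance between lower_tier and foot below 0.018 m and height (world z) of lower_tier below 0.02 m and angle between each of lower_tier, upper_tier, rod's own z axis and vertical below 0.09 rad and horizontal distance between upper_tier and lower_tier below 0.018 m and z of upper_tier in the frame of lower_tier between 0.049 and 0.056 m and horizontal distance between rod and foot below 0.014 m and height (world z) of rod below 0.013 m and linear speed of each of rod, upper_tier, lower_tier below 0.02 m/s); the robot touches nothing.
It fails at once if the rod is dropped (falls freely by more than about 3 cm) (linear speed of rod above 0.8 m/s and contact force between the fingers and rod below 0.05 N).
It fails at once if the loose green dish is dropped (falls freely by more than about 3 cm) (linear speed of upper_tier above 0.8 m/s and contact force between the fingers and upper_tier below 0.05 N).
It also fails if it takes over 58 s, if anything falls off the work surface, if the arm or the gripper's body presses on something with over 40 N, if the wrist force passes 120 N, or if a joint passes its speed limit or range.

ROBOT

A 6-joint arm with a two-finger parallel gripper is mounted at the origin on the work surface. World frame = base frame: x ahead of the robot, y to its left, z up, the work surface at z = 0. Lengths are in m, angles in degrees, forces in N, time in s.
With the tool pointing down it reaches from about 0.3 to 0.75 m from the base axis. Payload 8.5 kg.
Tool frame: the origin (TCP) lies between the finger pads; the fingertips stand env.finger_overhang ahead of it and the grasp point (between the pads) lies 2 mm behind it (env.finger_overhang is the distance from the TCP to the fingertips, in m); z points along the fingers, y is the line along which they close (so a half turn about z gives the same grasp; the last joint's range is limited). The gripper opens to 85 mm and grips with 20 to 120 N. Pads are 22 mm wide; open, the fingers measure 114 mm over their backs; the gripper's body (76 mm by 85 mm) begins 54 mm behind the grasp point. The pads swing forward as they close: fully open they stand 13 mm farther back than shut.
Start: joints at [-82.122, 21.807, 74.336, -0, 83.858, -12.336], TCP at [0.19, -0.516, 0.225] pointing down, gripper open.
Joint ranges: [-178.18, 178.18], [-50.72, 133.34], [12.68, 142.11], [-81.47, 261.47], [9.98, 163.14], [-165.26, 165.26]. Speed limits (degrees/s): [136.94, 136.94, 180, 180, 180, 180].

INTERFACE

Orientations are given as a 3x3 rotation matrix whose columns are the frame's x, y, z axes.
In Python, from rig import env gives the robot as it stands. The module is installed in compiled form; this text tells all that it offers.
- The arm moves only by the tool jog_arm, never from a script. Its arguments are lists of equal length, an entry for each row: "hand": the finger opening in m, from 0 to 0.0854; "travel": the shift along the world's x, y, z in m, a list of three; "yaw": the turn about the world's z in rad. A call has exactly 5 rows; each row shifts and turns the commanded pose from where the row before left it; what a row does not reach is not made up. A row lasts 1/8 s, in which the tool goes at most 62.5 mm and 10.7 degrees, less where a joint would pass 70% of its speed; a pose out of reach is approached as far as the arm can. A call is refused whole if a number of a shift passes 0.0625 or a number of a turn 0.188, either way. A call with a gripper value outside its range is refused whole. The fingers move at their own pace and stop on an object; "grip_force" is the grip in N (left out, the last holds). Time passes only in rows, so rows that do not move let the fingers close, or fill a call up. It gives the time, the measured TCP pose, the force, the opening and the grip force at its end, in the units of the state.
- env.observe(): the state, without advancing time (a new reading comes with each control period).
- env.get_image(name): name is "scene" or "top"; returns the picture (400x640x3 uint8, red, green, blue); there is no depth.
- env.calibration(name): a dict with "fx", "fy", "cx", "cy" (pixels), "position" and "rotation" of the camera in the world. Camera axes: x right, y down, z forward; pixel columns grow to the right and rows downward; lengths in m; the calibration is good to about 2 mm. A picture is of the moment at which its call begins. calibration takes no time and is no camera call.
- env.close_job(): hands the job in; it is judged then, once.
The state is a dict: "time_s": time; "q": joint angles; "qvel": joint speeds; "joint_efforts": joint torques, N m; "position": TCP position; "tool_rot": TCP orientation; "ft_force": force on the tool from outside, world axes, zero at the start; "wrist_torque": the same for the moment, N m; "grip_width": finger opening in m; "gripper_force": force on a finger pad.
Only numpy, scipy, OpenCV 4.12 (cv2) and the standard library are available. Lean on these libraries where they do the work, as an engineer would, in place of code of your own. Each camera call takes 0.05 s, during which the arm holds its last target. There are 200 camera calls.

## Working session

There is one attempt and no reset: what is moved stays moved. The work goes in short steps, Python scripts to look and compute and a tool call to move; the robot and the scene stay as the last step left them, time stands still between calls to the robot, and variables do not carry over. Pictures are saved under pics/ and viewed, at most 10 in all, crops included, and the job is handed in when it is done.

Besides the shell and the picture viewer there is one more tool, called after "Emit:" as name(argument=value, ...), one argument or row to a line, values as JSON. jog_arm: Moves the arm, as the interface text tells. Its arguments: {"type":"object","properties":{"hand":{"type":"array"},"travel":{"type":"array"},"yaw":{"type":"array"},"grip_force":{"type":"number"}},"required":["hand","travel","yaw"]}

```bash
mkdir -p pics; python3 - <<'E'
from rig import env
import cv2
print(env.finger_overhang)
s=env.observe();print(s['time_s'],s['position'],s['tool_rot'],s['grip_width'],s['ft_force'])
for n in('top','scene'):
    cv2.imwrite(f'pics/{n}0.png',env.get_image(n)[:,:,::-1]);print(env.calibration(n))
E
```

```text
0.017
0.0 [ 0.18999416 -0.51581962  0.22410008] [[ 9.38408532e-01  3.45527696e-01 -1.98584943e-04]
 [ 3.45527607e-01 -9.38407452e-01  1.45825928e-03]
 [ 3.17515379e-04 -1.43705953e-03 -9.99998917e-01]] 0.08562182333398169 [ 0.37667004  0.39773832 -0.66783505]
{'fx': 467.60532193965093, 'fy': 467.60532193965093, 'cx': 323.876809568755, 'cy': 193.10398380723797, 'position': array([ 0.5179993 , -0.04163969,  1.15789587]), 'rotation': array([[-0.02266633, -0.99592099,  0.08733629],
       [-0.99963794,  0.02384428,  0.01246783],
       [-0.01449945, -0.08702207, -0.99610086]])}
{'fx': 409.14144697838475, 'fy': 409.14144697838475, 'cx': 318.94315008686596, 'cy': 197.6309927944486, 'position': array([1.39535629, 0.35717913, 0.71437373]), 'rotation': array([[-0.44544944,  0.54819645, -0.7078527 ],
       [ 0.89520788,  0.26094838, -0.36126001],
       [-0.01332844, -0.79459838, -0.60698909]])}
```

View pics/top0.png

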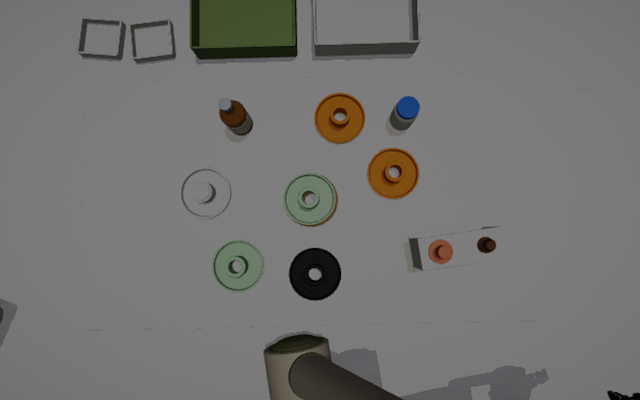

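View pics/scene0.png

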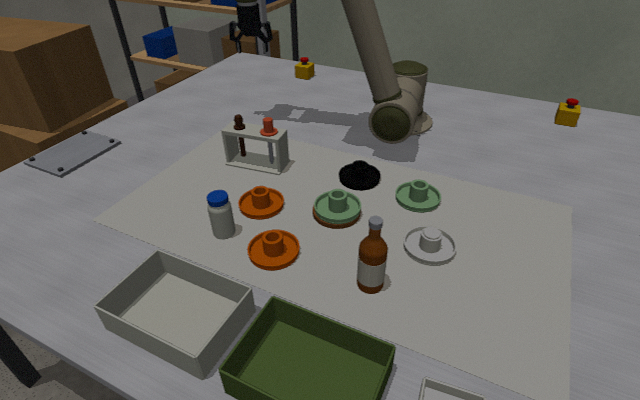

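Top picture. Candidates for the dishes:
- Green on the foot, (310,199): lower_tier.
- Green alone, (238,266), with an open hub: this fits upper_tier.
- White, (206,193), with a closed hub: not meant.
- Orange, (340,118) and (393,173), and black, (315,274): not meant.

In the rack, the coral knob at (441,251) is the rod and the dark one at (487,245) is the muddler. I'll confirm this in one enlarged crop.

```bash
python3 - <<'E'
import cv2,numpy as np
im=cv2.imread('pics/top0.png')
a=cv2.resize(im[160:300,205:345],None,fx=4,fy=4,interpolation=cv2.INTER_CUBIC)
b=cv2.resize(im[220:280,405:505],None,fx=4*.55,fy=4*.55,interpolation=cv2.INTER_CUBIC)
o=np.zeros((560,785,3),np.uint8);o[:,:560]=a;o[:b.shape[0],563:563+b.shape[1]]=b
cv2.imwrite('pics/crop1.png',cv2.convertScaleAbs(o,alpha=1.5))
E
```

```text
(no output)
```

View pics/crop1.png

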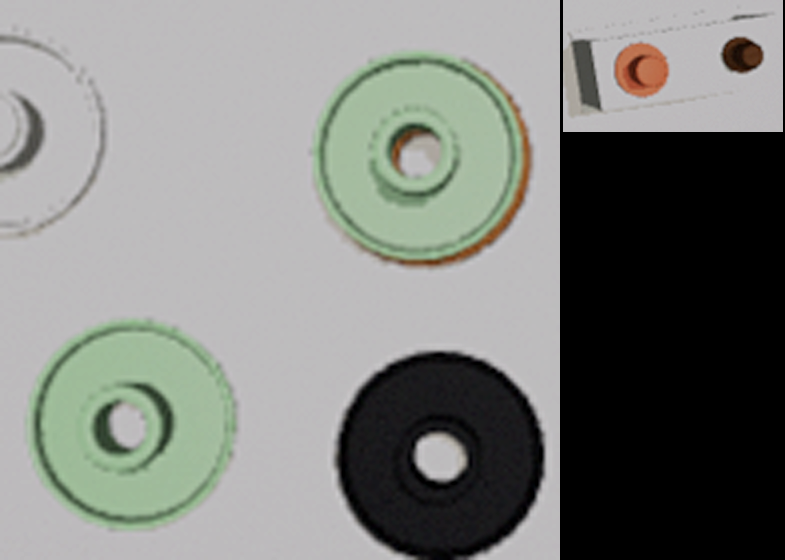

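The crop confirms it. The loose green dish has an open hub (rim circle centre at about (238.5,266)), the lower green dish sits on the brown foot (rim centre at about (310,199)), and the coral collar is at about (440.5,252).

```bash
cat > h.py <<'E'
import numpy as np
from rig import env
def px(n,u,v,z):
    c=env.calibration(n); d=c['rotation']@np.array([(u-c['cx'])/c['fx'],(v-c['cy'])/c['fy'],1])
    p=c['position']; return (p+d*(z-p[2])/d[2])[:2].round(4)
def proj(n,p):
    c=env.calibration(n); q=c['rotation'].T@(np.array(p)-c['position']); return (q[:2]/q[2]*[c['fx'],c['fy']]+[c['cx'],c['cy']]).round(1)
E
python3 - <<'E'
from h import *
f=lambda x,y:(205+x/4,160+y/4)
for n,(u,v),z in [('loose rim',f(134,424),.018),('loose hub',f(125,428),.052),('low rim',f(420,157),.034),('low hub',f(416,152),.068),('foot',f(423,159),.016),('collar',(440.5,251.8),.125),('knob',(445,252.3),.165),('mud',(486.5,244),.163),('orangeR',(393,173),.018),('black',f(440,456),.018)]: print(n,px('top',u,v,z))
print(proj('scene',(.39,.16,.052)))
E
```

```text
loose rim [0.4458 0.1833]
loose hub [0.4457 0.1819]
low rim [0.6025 0.0062]
low hub [0.6029 0.0071]
foot [0.6026 0.0052]
collar [ 0.4737 -0.2806]
knob [ 0.4742 -0.2808]
mud [ 0.4895 -0.3691]
orangeR [ 0.6633 -0.1979]
black [ 0.4227 -0.0015]
[415.7 171.3]
```

Rim-based and hub-based estimates agree within 1.5 mm. Targets: loose dish (0.446,0.183), lower hub (0.603,0.007), rod (0.474,-0.281). I'll move above the loose dish first.

Emit:
jog_arm(
  hand=[0.0854,0.0854,0.0854,0.0854,0.0854],
  travel=[
    [0.02,0.04,0],
    [0.02,0.045,0],
    [0.02,0.045,0],
    [0.02,0.05,0],
    [0.02,0.05,0],
  ],
  yaw=[0,0,0,0,0],
  grip_force=60,
)

```text
time_s: 0.72
position: [0.2903, -0.2844, 0.2245]
tool_rot: [[0.939, 0.345, -0.0], [0.345, -0.939, 0.0], [0.0, -0.0, -1.0]]
ft_force: [0.7, -0.7, 0.9]
grip_width: 0.0856
gripper_force: 0.0
```

Emit:
jog_arm(
  hand=[0.0854,0.0854,0.0854,0.0854,0.0854],
  travel=[
    [0.02,0.05,0],
    [0.02,0.05,0],
    [0.02,0.05,0],
    [0.02,0.05,0],
    [0.02,0.05,0],
  ],
  yaw=[0,0,0,0,0],
)

```text
time_s: 1.35
position: [0.3903, -0.0343, 0.2247]
tool_rot: [[0.938, 0.345, 0.0], [0.345, -0.938, -0.0], [0.0, 0.0, -1.0]]
ft_force: [1.3, -0.5, 0.0]
grip_width: 0.0851
gripper_force: 0.0
```

Emit:
jog_arm(
  hand=[0.0854,0.0854,0.0854,0.0854,0.0854],
  travel=[
    [0.02,0.05,-0.01],
    [0.02,0.05,-0.02],
    [0.01,0.05,-0.03],
    [0.005,0.04,-0.04],
    [0.0,0.029,-0.02],
  ],
  yaw=[0,0,0,0,0],
)

```text
time_s: 1.98
position: [0.4441, 0.1845, 0.1026]
tool_rot: [[0.938, 0.347, -0.003], [0.347, -0.938, -0.0], [-0.003, -0.001, -1.0]]
ft_force: [1.0, -0.8, -0.2]
grip_width: 0.0853
gripper_force: 0.0
```

The arm tracks well. I'll descend onto the hub and grip.

Emit:
jog_arm(
  hand=[0.0854,0.0854,0.0854,0.0854,0.0854],
  travel=[
    [0.001,-0.001,-0.02],
    [0,0,-0.02],
    [0,0,-0.012],
    [0,0,-0.006],
    [0,0,0],
  ],
  yaw=[0,0,0,0,0],
)

```text
time_s: 2.6
position: [0.4461, 0.1818, 0.0467]
tool_rot: [[0.938, 0.345, -0.0], [0.345, -0.938, -0.0], [-0.0, -0.0, -1.0]]
ft_force: [-0.7, 0.2, 0.4]
grip_width: 0.0853
gripper_force: 0.0
```

Emit:
jog_arm(
  hand=[0.065,0.055,0.045,0.04,0.04],
  travel=[
    [0,0,0],
    [0,0,0],
    [0,0,0],
    [0,0,0],
    [0,0,0],
  ],
  yaw=[0,0,0,0,0],
)

```text
time_s: 3.22
position: [0.446, 0.1819, 0.0468]
tool_rot: [[0.938, 0.346, 0.0], [0.346, -0.938, 0.0], [0.0, 0.0, -1.0]]
ft_force: [-0.5, 0.6, -0.1]
grip_width: 0.0399
gripper_force: 0.0
```

The fingers closed to 40 mm without touching the 50 mm hub, so something is wrong. I'll look.

```bash
python3 - <<'E'
from h import *
import cv2
a=env.get_image('scene')[:,:,::-1];b=env.get_image('top')[:,:,::-1]
cv2.imwrite('pics/top1.png',b)
o=np.hstack([cv2.resize(a[130:240,370:470],(400,440),interpolation=cv2.INTER_CUBIC),cv2.resize(b[210:320,190:290],(400,440),interpolation=cv2.INTER_CUBIC)])
cv2.imwrite('pics/c2.png',cv2.convertScaleAbs(o,alpha=1.5))
print(proj('scene',(.446,.182,.047)),proj('top',(.446,.182,.047)))
E
```

```text
[417.6 184.8] [236.6 266.7]
```

View pics/c2.png

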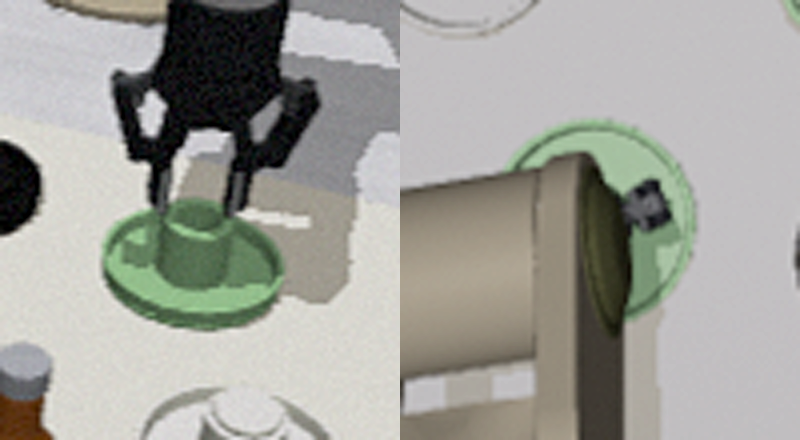

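The scene view (left) shows the dish unmoved, with the fingertips at about the hub's top edge, at crop (160,214) and (237,218). I'll compare this with where the tips should project.

```bash
python3 - <<'E'
from h import *
s=env.observe();p=s['position'];R=s['tool_rot'];print(p,s['grip_width'],s['gripper_force'],s['q'])
for w in(.02,.027):
  for d in(-.015,0,.017):
    print(w,d,[list((proj('scene',p+R@[0,k*w,d])-[370,130])*4) for k in(-1,1)])
print([list((proj('scene',(.4458+a,.1828+b,z))-[370,130])*4) for a,b,z in[(0,0,.052),(0,0,0),(-.025*.9,.025*.45,.052)]], px('scene',370+193/4,130+215/4,.052))
E
```

```text
[0.44601743 0.18189556 0.04672808] 0.039801019085559344 0.0 [8.06743268e+00 2.77875502e+01 9.94913710e+01 5.57848019e-04
 5.27224339e+01 7.78542120e+01]
0.02 -0.015 [[np.float64(222.4000000000001), np.float64(203.20000000000005)], [np.float64(163.5999999999999), np.float64(200.39999999999998)]]
0.02 0 [[np.float64(219.20000000000005), np.float64(220.79999999999995)], [np.float64(161.20000000000005), np.float64(218.0)]]
0.02 0.017 [[np.float64(216.0), np.float64(240.39999999999998)], [np.float64(158.0), np.float64(237.60000000000002)]]
0.027 -0.015 [[np.float64(232.79999999999995), np.float64(203.60000000000002)], [np.float64(153.5999999999999), np.float64(199.60000000000002)]]
0.027 0 [[np.float64(229.5999999999999), np.float64(221.60000000000002)], [np.float64(150.79999999999995), np.float64(217.20000000000005)]]
0.027 0.017 [[np.float64(226.0), np.float64(241.20000000000005)], [np.float64(148.0), np.float64(236.79999999999995)]]
[[np.float64(192.4000000000001), np.float64(213.20000000000005)], [np.float64(182.79999999999995), np.float64(272.79999999999995)], [np.float64(217.20000000000005), np.float64(200.39999999999998)]] [0.4476 0.1836]
```

The tips project about level with the TCP, roughly z 0.05, so at this opening they pass just above the hub top. I'll reopen, go 18 mm lower and grip again.

Emit:
jog_arm(
  hand=[0.06,0.08,0.0854,0.0854,0.0854],
  travel=[
    [0,0,0],
    [0,0,0],
    [0.001,0.001,-0.005],
    [0,0,-0.008],
    [0,0,-0.005],
  ],
  yaw=[0,0,0,0,0],
)

```text
time_s: 3.95
position: [0.4468, 0.1829, 0.028]
tool_rot: [[0.938, 0.346, -0.001], [0.346, -0.938, -0.0], [-0.001, -0.0, -1.0]]
ft_force: [1.6, 0.4, -0.5]
grip_width: 0.0854
gripper_force: 0.0
```

Emit:
jog_arm(
  hand=[0.065,0.055,0.045,0.04,0.04],
  travel=[
    [0,0,0],
    [0,0,0],
    [0,0,0],
    [0,0,0],
    [0,0,0],
  ],
  yaw=[0,0,0,0,0],
)

```text
time_s: 4.58
position: [0.4471, 0.1832, 0.0295]
tool_rot: [[0.939, 0.345, 0.001], [0.345, -0.939, 0.001], [0.001, -0.0, -1.0]]
ft_force: [-2.2, 0.7, 6.5]
grip_width: 0.0484
gripper_force: 62.5
```

Gripped at about 48 mm with 62 N. Next I lift and check.

Emit:
jog_arm(
  hand=[0.04,0.04,0.04,0.04,0.04],
  travel=[
    [0,0,0.01],
    [0,0,0.02],
    [0,0,0.03],
    [0,0,0.04],
    [0,0,0.03],
  ],
  yaw=[0,0,0,0,0],
)

```text
time_s: 5.2
position: [0.447, 0.1828, 0.1607]
tool_rot: [[0.938, 0.346, 0.001], [0.346, -0.938, -0.0], [0.001, 0.0, -1.0]]
ft_force: [0.7, -0.5, -4.3]
grip_width: 0.0486
gripper_force: 62.9
```

Emit:
jog_arm(
  hand=[0.04,0.04,0.04,0.04,0.04],
  travel=[
    [0.02,-0.025,0],
    [0.035,-0.04,0],
    [0.035,-0.04,0],
    [0.03,-0.035,0],
    [0.02,-0.02,0],
  ],
  yaw=[0,0,0,0,0],
)

```text
time_s: 5.82
position: [0.5878, 0.0209, 0.1587]
tool_rot: [[0.939, 0.344, -0.001], [0.344, -0.939, -0.0], [-0.001, 0.0, -1.0]]
ft_force: [0.3, 0.5, -2.3]
grip_width: 0.0484
gripper_force: 62.9
```

```bash
python3 - <<'E'
from h import *
import cv2
s=env.observe();print(s['position'],s['grip_width'],s['gripper_force'],s['ft_force'])
a=env.get_image('scene')[:,:,::-1];b=env.get_image('top')[:,:,::-1]
x,y=300,110
o=np.hstack([cv2.resize(a[110:240,300:410],(440,520),interpolation=cv2.INTER_CUBIC),cv2.resize(b[140:270,250:340],(360,520),interpolation=cv2.INTER_CUBIC)])
cv2.imwrite('pics/c3.png',cv2.convertScaleAbs(o,alpha=1.5))
E
```

```text
[0.58782879 0.02088341 0.15873796] 0.04837367687124627 62.90883737081458 [ 0.27590669  0.46469613 -2.33599737]
```

View pics/c3.png

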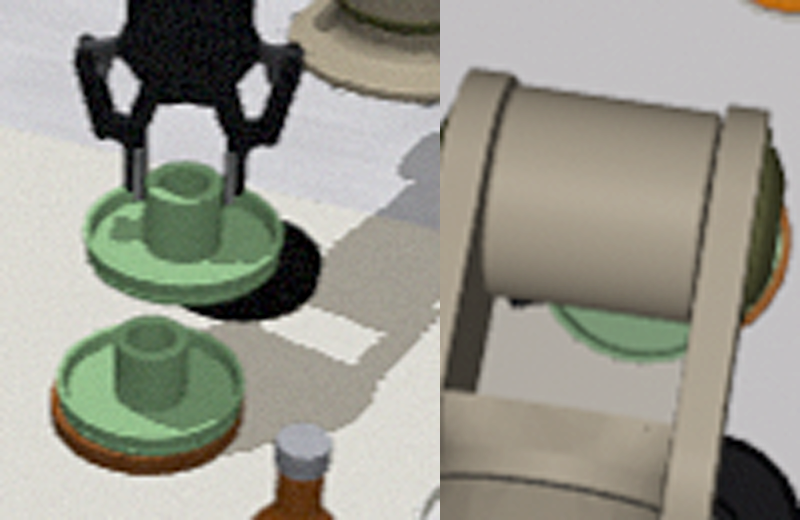

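The dish is held level above the stand. The held hub top is at crop (186,182) and the lower hub top at crop (150,335). I'll measure both in the same camera to get the remaining offset.

```bash
python3 - <<'E'
from h import *
f=lambda x,y:(300+x/4,110+y/4)
print(px('scene',*f(186,182),.182),px('scene',*f(150,335),.068), px('scene',*f(151,385),.034), px('scene',*f(184,235),.148))
E
```

```text
[0.5915 0.0254] [0.6055 0.0091] [0.6142 0.0143] [0.5988 0.0282]
```

Both estimates give about (0.603,0.006). I'll go there and lower.

Emit:
jog_arm(
  hand=[0.04,0.04,0.04,0.04,0.04],
  travel=[
    [0.008,-0.008,0],
    [0.007,-0.007,-0.01],
    [0,0,-0.02],
    [0,0,-0.018],
    [0,0,-0.008],
  ],
  yaw=[0,0,0,0,0],
)

```text
time_s: 6.55
position: [0.6015, 0.0082, 0.1013]
tool_rot: [[0.938, 0.346, -0.002], [0.346, -0.938, 0.0], [-0.002, -0.001, -1.0]]
ft_force: [-0.6, 0.2, -2.3]
grip_width: 0.0481
gripper_force: 63.0
```

Emit:
jog_arm(
  hand=[0.04,0.04,0.04,0.04,0.04],
  travel=[
    [0,0,-0.002],
    [0,0,-0.002],
    [0,0,-0.001],
    [0,0,0],
    [0,0,0],
  ],
  yaw=[0,0,0,0,0],
)

```text
time_s: 7.18
position: [0.6021, 0.0079, 0.0979]
tool_rot: [[0.938, 0.346, 0.0], [0.346, -0.938, -0.0], [0.0, 0.0, -1.0]]
ft_force: [0.3, -0.8, -3.9]
grip_width: 0.0488
gripper_force: 63.0
```

Emit:
jog_arm(
  hand=[0.04,0.04,0.04,0.04,0.04],
  travel=[
    [0.0005,-0.0015,0],
    [0,0,-0.001],
    [0,0,-0.0005],
    [0,0,0],
    [0,0,0],
  ],
  yaw=[0,0,0,0,0],
)

```text
time_s: 7.8
position: [0.6028, 0.0061, 0.0975]
tool_rot: [[0.938, 0.345, 0.001], [0.345, -0.938, -0.001], [0.001, 0.001, -1.0]]
ft_force: [-3.6, -1.5, 7.2]
grip_width: 0.0483
gripper_force: 64.1
```

Contact is felt, about +10 N up. I'll release and rise.

Emit:
jog_arm(
  hand=[0.05,0.055,0.065,0.08,0.0854],
  travel=[
    [0,0,0],
    [0,0,0],
    [0,0,0],
    [0,0,0],
    [0,0,0],
  ],
  yaw=[0,0,0,0,0],
)

```text
time_s: 8.43
position: [0.6025, 0.0064, 0.0961]
tool_rot: [[0.938, 0.346, -0.0], [0.346, -0.938, 0.0], [-0.0, -0.0, -1.0]]
ft_force: [0.8, -0.7, 0.3]
grip_width: 0.0851
gripper_force: 0.0
```

Emit:
jog_arm(
  hand=[0.0854,0.0854,0.0854,0.0854,0.0854],
  travel=[
    [0,0,0.01],
    [0,0,0.02],
    [0,0,0.04],
    [0,0,0.05],
    [0,0,0.02],
  ],
  yaw=[0,0,0,0,0],
)

```text
time_s: 9.05
position: [0.6032, 0.0063, 0.2403]
tool_rot: [[0.938, 0.346, 0.005], [0.346, -0.938, -0.001], [0.005, 0.003, -1.0]]
ft_force: [0.1, -0.1, -1.6]
grip_width: 0.0854
gripper_force: 0.0
```

Emit:
jog_arm(
  hand=[0.0854,0.0854,0.0854,0.0854,0.0854],
  travel=[
    [-0.02,-0.045,0],
    [-0.025,-0.055,0],
    [-0.025,-0.055,0],
    [-0.025,-0.055,0],
    [-0.02,-0.045,0],
  ],
  yaw=[0,0,0,0,0],
)

```text
time_s: 9.68
position: [0.4864, -0.2505, 0.2371]
tool_rot: [[0.939, 0.345, 0.001], [0.345, -0.939, -0.001], [0.0, 0.001, -1.0]]
ft_force: [1.0, -0.5, -0.5]
grip_width: 0.0855
gripper_force: 0.0
```

```bash
python3 - <<'E'
from h import *
import cv2
s=env.observe();print(s['position'],s['grip_width'],s['ft_force'])
a=env.get_image('scene')[:,:,::-1];b=env.get_image('top')[:,:,::-1]
o=np.zeros((520,790,3),np.uint8)
o[:480,:400]=cv2.resize(b[140:260,260:360],None,fx=4,fy=4,interpolation=cv2.INTER_CUBIC)
o[:480,400:780]=cv2.resize(a[140:260,290:385],None,fx=4,fy=4,interpolation=cv2.INTER_CUBIC)
cv2.imwrite('pics/c4.png',cv2.convertScaleAbs(o,alpha=1.5))
print([proj('top',(.6028,.0062,z)) for z in(.016,.034,.068,.086,.12)])
E
```

```text
[ 0.48637614 -0.25048971  0.23711989] 0.08553828228101401 [ 0.97529526 -0.47425691 -0.45178526]
[array([310.3, 199.7]), array([310. , 199.1]), array([309.4, 198. ]), array([309. , 197.4]), array([308.3, 196.2])]
```

View pics/c4.png

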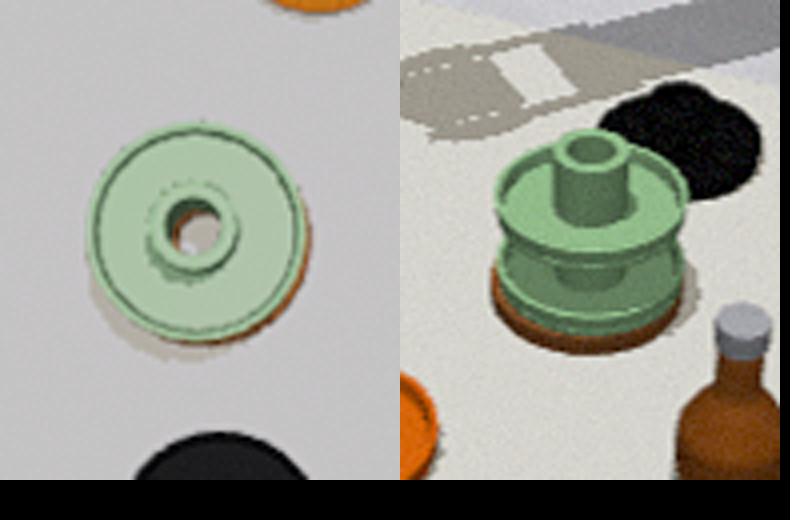

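The upper dish sits concentric on the stack: hub hole centre at crop (193,227), rim centre at crop (197,232), both within about 0.7 px of the prediction for (0.603,0.006). Next I go over the rod and grip the knob.

Emit:
jog_arm(
  hand=[0.0854,0.0854,0.0854,0.0854,0.0854],
  travel=[
    [-0.006,-0.015,0],
    [-0.0065,-0.0155,0],
    [0,0,-0.015],
    [0,0,-0.025],
    [0,0,-0.005],
  ],
  yaw=[0,0,0,0,0],
)

```text
time_s: 10.4
position: [0.4747, -0.2787, 0.1901]
tool_rot: [[0.938, 0.346, -0.002], [0.346, -0.938, 0.002], [-0.001, -0.002, -1.0]]
ft_force: [0.7, -0.5, 1.1]
grip_width: 0.0856
gripper_force: 0.0
```

```bash
python3 - <<'E'
from h import *
import cv2
s=env.observe();print(s['position'])
a=env.get_image('scene')[:,:,::-1]
cv2.imwrite('pics/c5.png',cv2.convertScaleAbs(cv2.resize(a[50:180,200:320],None,fx=4,fy=4,interpolation=cv2.INTER_CUBIC),alpha=1.5))
p=s['position']
f=lambda q:((proj('scene',q)-[200,50])*4).round()
print('tcp',f(p),'tcp axis at .165',f([p[0],p[1],.165]),'knobtop est',f((.474,-.281,.165)),'collar',f((.474,-.281,.125)))
E
```

```text
[ 0.47467267 -0.27872717  0.19009736]
tcp [268. 244.] tcp axis at .165 [271. 275.] knobtop est [269. 274.] collar [274. 322.]
```

View pics/c5.png

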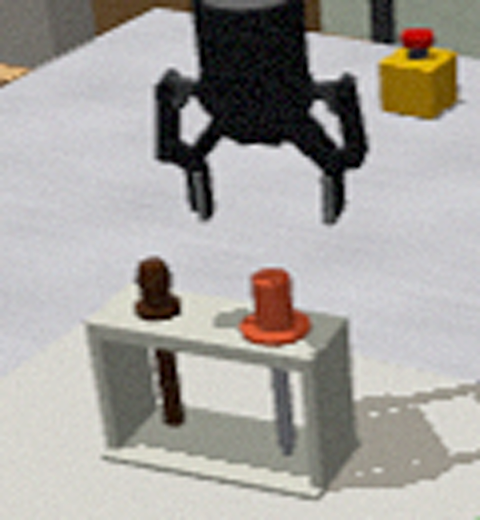

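Open tips are at crop (203,218) and (331,220), about 15 to 20 mm above the nominal TCP, which agrees with the earlier dish grip. The knob top at (270,275) is where predicted. I'll go down to TCP z≈0.133 and grip.

Emit:
jog_arm(
  hand=[0.0854,0.0854,0.0854,0.0854,0.0854],
  travel=[
    [-0.0005,-0.002,-0.015],
    [0,0,-0.02],
    [0,0,-0.015],
    [0,0,-0.007],
    [0,0,0],
  ],
  yaw=[0,0,0,0,0],
)

```text
time_s: 11.08
position: [0.4746, -0.2812, 0.1341]
tool_rot: [[0.938, 0.346, -0.0], [0.346, -0.938, 0.0], [-0.0, -0.0, -1.0]]
ft_force: [0.1, -0.2, 0.1]
grip_width: 0.0856
gripper_force: 0.0
```

Emit:
jog_arm(
  hand=[0.065,0.05,0.04,0.03,0.02],
  travel=[
    [0,0,0],
    [0,0,0],
    [0,0,0],
    [0,0,0],
    [0,0,0],
  ],
  yaw=[0,0,0,0,0],
)

```text
time_s: 11.7
position: [0.4748, -0.2814, 0.1348]
tool_rot: [[0.938, 0.345, 0.001], [0.345, -0.938, -0.001], [0.001, 0.001, -1.0]]
ft_force: [0.6, -0.1, 3.7]
grip_width: 0.0283
gripper_force: 59.0
```

Emit:
jog_arm(
  hand=[0.02,0.02,0.02,0.02,0.02],
  travel=[
    [0,0,0],
    [0,0,0.003],
    [0,0,0.007],
    [0,0,0.01],
    [0,0,0],
  ],
  yaw=[0,0,0,0,0],
)

```text
time_s: 12.32
position: [0.4748, -0.2813, 0.1552]
tool_rot: [[0.938, 0.346, 0.001], [0.346, -0.938, -0.001], [0.001, 0.001, -1.0]]
ft_force: [0.1, -0.4, -2.4]
grip_width: 0.0283
gripper_force: 59.2
```

Knob gripped and the rod's weight is felt. I'll lift straight up about 135 mm more, then carry it across.

Emit:
jog_arm(
  hand=[0.02,0.02,0.02,0.02,0.02],
  travel=[
    [0,0,0.02],
    [0,0,0.03],
    [0,0,0.035],
    [0,0,0.035],
    [0,0,0.015],
  ],
  yaw=[0,0,0,0,0],
)

```text
time_s: 12.95
position: [0.4747, -0.2812, 0.2912]
tool_rot: [[0.938, 0.346, 0.002], [0.346, -0.938, -0.002], [0.001, 0.002, -1.0]]
ft_force: [-0.8, -0.5, -2.1]
grip_width: 0.0284
gripper_force: 59.4
```

Emit:
jog_arm(
  hand=[0.02,0.02,0.02,0.02,0.02],
  travel=[
    [0.01,0.02,0],
    [0.015,0.035,0],
    [0.015,0.035,0],
    [0.015,0.035,0],
    [0.015,0.035,0],
  ],
  yaw=[0,0,0,0,0],
)

```text
time_s: 13.58
position: [0.5448, -0.1199, 0.289]
tool_rot: [[0.938, 0.345, -0.0], [0.345, -0.938, 0.0], [-0.0, -0.0, -1.0]]
ft_force: [0.6, -1.0, -1.2]
grip_width: 0.0281
gripper_force: 59.4
```

Emit:
jog_arm(
  hand=[0.02,0.02,0.02,0.02,0.02],
  travel=[
    [0.015,0.035,0],
    [0.015,0.035,0],
    [0.014,0.03,0],
    [0.01,0.02,0],
    [0.004,0.007,0],
  ],
  yaw=[0,0,0,0,0],
)

```text
time_s: 14.2
position: [0.6028, 0.0066, 0.2889]
tool_rot: [[0.938, 0.346, -0.001], [0.346, -0.938, -0.0], [-0.0, -0.0, -1.0]]
ft_force: [0.8, -0.5, -1.7]
grip_width: 0.028
gripper_force: 59.5
```

```bash
python3 - <<'E'
from h import *
import cv2
s=env.observe();print(s['position'],s['grip_width'],s['gripper_force'],s['ft_force'])
a=env.get_image('scene')[:,:,::-1]
cv2.imwrite('pics/c6.png',cv2.convertScaleAbs(cv2.resize(a[90:230,280:400],None,fx=4,fy=4,interpolation=cv2.INTER_CUBIC),alpha=1.5))
p=s['position'];z=p[2]-.1345
f=lambda q:((proj('scene',q)-[280,90])*4).round()
print('tip',f([p[0],p[1],z+.008]),'collar',f([p[0],p[1],z+.125]),'hub',f((.6028,.0062,.12)))
E
```

```text
[0.60281629 0.00660275 0.28892384] 0.027982219804543254 59.47183012962341 [ 0.75972705 -0.5191312  -1.72257488]
tip [230. 291.] collar [233. 120.] hub [229. 346.]
```

View pics/c6.png

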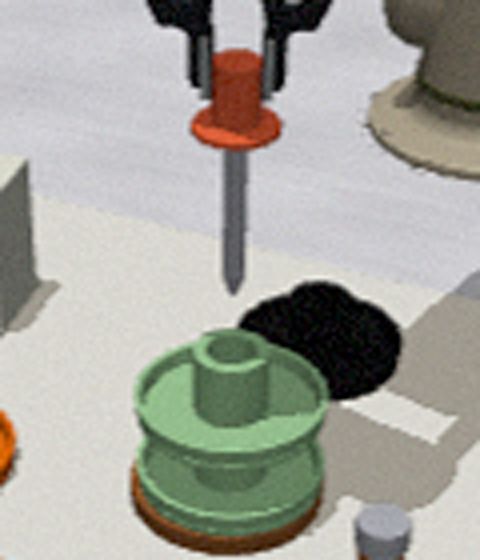

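The rod is upright. The tip at crop (233,294) and the hub hole at (230,350) both match the prediction within about 3 px, well inside the 9 mm clearance. Lowering now.

Emit:
jog_arm(
  hand=[0.02,0.02,0.02,0.02,0.02],
  travel=[
    [0,-0.0005,-0.015],
    [0,0,-0.02],
    [0,0,-0.025],
    [0,0,-0.025],
    [0,0,-0.015],
  ],
  yaw=[0,0,0,0,0],
)

```text
time_s: 14.88
position: [0.6021, 0.0044, 0.1881]
tool_rot: [[0.939, 0.344, -0.001], [0.344, -0.939, 0.0], [-0.001, -0.0, -1.0]]
ft_force: [0.1, -0.6, -2.1]
grip_width: 0.0286
gripper_force: 59.5
```

Emit:
jog_arm(
  hand=[0.02,0.02,0.02,0.02,0.02],
  travel=[
    [0,0,-0.015],
    [0,0,-0.015],
    [0,0,-0.01],
    [0,0,-0.005],
    [0,0,-0.002],
  ],
  yaw=[0,0,0,0,0],
)

```text
time_s: 15.5
position: [0.6026, 0.0054, 0.1422]
tool_rot: [[0.938, 0.346, 0.0], [0.346, -0.938, -0.0], [0.0, 0.0, -1.0]]
ft_force: [-0.1, -0.8, -2.0]
grip_width: 0.0277
gripper_force: 59.5
```

Emit:
jog_arm(
  hand=[0.02,0.02,0.02,0.02,0.02],
  travel=[
    [0,0,-0.003],
    [0,0,-0.002],
    [0,0,-0.001],
    [0,0,0],
    [0,0,0],
  ],
  yaw=[0,0,0,0,0],
)

```text
time_s: 16.12
position: [0.6026, 0.0054, 0.1363]
tool_rot: [[0.938, 0.346, 0.0], [0.346, -0.938, -0.0], [0.0, 0.0, -1.0]]
ft_force: [-1.1, 0.1, -1.8]
grip_width: 0.028
gripper_force: 59.5
```

Emit:
jog_arm(
  hand=[0.02,0.02,0.02,0.02,0.02],
  travel=[
    [0,0,-0.001],
    [0,0,-0.0005],
    [0,0,-0.0005],
    [0,0,0],
    [0,0,0],
  ],
  yaw=[0,0,0,0,0],
)

```text
time_s: 16.75
position: [0.6026, 0.0054, 0.1348]
tool_rot: [[0.938, 0.346, 0.001], [0.346, -0.938, -0.0], [0.001, 0.0, -1.0]]
ft_force: [-1.8, 0.1, 5.9]
grip_width: 0.0283
gripper_force: 59.7
```

The collar is in contact (+7.5 N) at the expected height. I'll release and retreat.

Emit:
jog_arm(
  hand=[0.03,0.04,0.06,0.08,0.0854],
  travel=[
    [0,0,0],
    [0,0,0],
    [0,0,0],
    [0,0,0],
    [0,0,0],
  ],
  yaw=[0,0,0,0,0],
)

```text
time_s: 17.38
position: [0.6025, 0.0054, 0.1342]
tool_rot: [[0.938, 0.346, -0.0], [0.346, -0.938, 0.0], [0.0, -0.0, -1.0]]
ft_force: [0.7, -0.3, 0.4]
grip_width: 0.0853
gripper_force: 0.0
```

Emit:
jog_arm(
  hand=[0.0854,0.0854,0.0854,0.0854,0.0854],
  travel=[
    [0,0,0.01],
    [0,0,0.025],
    [0,0,0.04],
    [0,0,0.04],
    [0,0,0.02],
  ],
  yaw=[0,0,0,0,0],
)

```text
time_s: 18.0
position: [0.6029, 0.0054, 0.2725]
tool_rot: [[0.938, 0.346, 0.004], [0.346, -0.938, -0.001], [0.004, 0.002, -1.0]]
ft_force: [0.3, 0.3, 0.1]
grip_width: 0.0855
gripper_force: 0.0
```

Emit:
jog_arm(
  hand=[0.0854,0.0854,0.0854,0.0854,0.0854],
  travel=[
    [-0.015,-0.03,0],
    [-0.02,-0.04,0],
    [-0.02,-0.04,0],
    [-0.015,-0.03,0],
    [0,0,0],
  ],
  yaw=[0,0,0,0,0],
)

```text
time_s: 18.62
position: [0.5319, -0.1362, 0.2701]
tool_rot: [[0.939, 0.343, 0.001], [0.343, -0.939, -0.001], [0.001, 0.001, -1.0]]
ft_force: [1.1, 0.3, -0.1]
grip_width: 0.0856
gripper_force: 0.0
```

```bash
python3 - <<'E'
from h import *
import cv2
a=env.get_image('scene')[:,:,::-1];b=env.get_image('top')[:,:,::-1]
o=np.hstack([cv2.resize(b[140:260,260:360],None,fx=4,fy=4,interpolation=cv2.INTER_CUBIC),cv2.resize(a[120:240,290:385],None,fx=4,fy=4,interpolation=cv2.INTER_CUBIC)])
cv2.imwrite('pics/c7.png',cv2.convertScaleAbs(o,alpha=1.5))
E
```

```text
(no output)
```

View pics/c7.png

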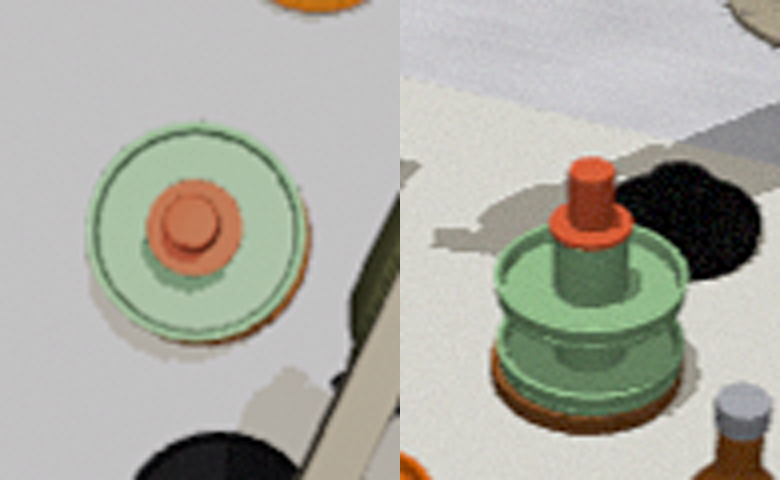

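The collar (crop (193,228)) sits flat and centred on the upper hub, everything is upright, and the gripper is clear. Handing in.

```bash
python3 -c "
from rig import env
print(env.close_job())"
```

```text
the job is handed in; nothing more can be done
None
```

The condiment stand is assembled and handed in at about 19 s of the 58 s allowed: the loose green dish sits centred on the lower one, and the rod is through both into the foot with its collar flat on the upper dish; no verdict was returned.

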